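# Hand test of the home sensor on a linear axis

## Robot

A 6-joint arm with a two-finger parallel gripper is mounted at the origin on the work surface. World frame = base frame: x ahead of the robot, y to its left, z up, the work surface at z = 0. Lengths are in mm, angles in rad, forces in N, time in s.
With the tool pointing down it reaches from about 275 to 750 mm from the base axis. Payload 10.2 kg.
Tool frame: the origin (TCP) lies between the finger pads; the fingertips stand 8 mm ahead of it and the grasp point (between the pads) lies 11 mm behind it; z points along the fingers, x is the direction in which the jaws open and shut, and the axes are right-handed (so a half turn about z gives the same grasp; the last joint's range is limited). The gripper opens to 85 mm and grips with 20 to 120 N. Pads are 22 mm wide; open, the fingers measure 114 mm over their backs; the gripper's body (76 mm by 85 mm) begins 54 mm behind the grasp point. The pads swing forward as they close: fully open they stand 13 mm farther back than shut.
Start: joints at [1.104, 0.313, 1.498, -0, 1.331, -0.223], TCP at [126.743, 509.477, 201.294] pointing down, gripper open.
Joint ranges: [-2.94, 2.94], [-0.97, 2.17], [0.19, 2.56], [-1.23, 4.37], [0.02, 3.11], [-2.88, 2.88]. Speed limits (rad/s): [2.39, 2.39, 3.01, 3.14, 3.14, 3.14].

## Interface

Orientations are given as a unit quaternion [w, x, y, z].
In Python, from rig import sense, eyes, ctrl gives the robot as it stands.
- The arm moves only by the tool move_arm, never from a script. Its argument "rows" is a list that holds one entry, the list of rows, each a list of 5 numbers: the shift along the tool's x, y, z in mm, then the turn about the tool's z in units of 6 degrees (1.0 is 6 degrees), then the gripper command: -1 is shut, 1 is fully open, values between are in proportion. In form: [[[dx, dy, dz, roll, jaw], ...]]. A call has 1 to 12 rows; each row is the pose to reach, as a shift and turn from the pose measured when the call began, along the tool's axes at that moment; what a row does not reach only later rows make up. A row lasts 1/8 s, in which the tool goes at most 62.5 mm and 10.7 degrees, less where a joint would pass 70% of its speed; a pose out of reach is approached as far as the arm can. A call with a gripper value outside its range is refused whole. The fingers move at their own pace and stop on an object; "squeeze" is the grip in N (left out, the last holds). Time passes only in rows, so rows that repeat a pose let the fingers close. It gives the time, the measured TCP pose, the force and the opening at its end, in the units of the state.
- sense(): the state, without advancing time (a new reading comes with each control period).
- eyes.capture(name): name is "scene" or "top" or "wrist"; returns a dict with "color" (420x560x3 uint8, blue, green, red), "vertical_fov" (degrees; the focal length in pixels is half the picture's height over the tangent of half this angle, whatever the lens; pixels are square), "cx", "cy" (the principal point, pixels), "k1" (the pictures are not rectified: a ray, as slopes to the right and down, at radius r is drawn at 1 + k1 r^2 times it, then the intrinsics apply), "xyz" and "attitude" of the camera in the world. Camera axes: x right, y down, z forward; pixel columns grow to the right and rows downward; lengths in mm; the calibration is good to about 2 mm. A picture is of the moment at which its call begins. There is no depth.
- ctrl.finish_job(): hands the job in, once; it reports no verdict.
The state is a dict: "time_s": time; "joints": joint angles; "dq": joint speeds; "tau": joint torques, N m; "eef_pos": TCP position; "ee_rot": TCP orientation; "force": force on the tool from outside, world axes, zero at the start; "wrist_torque": the same for the moment, N m; "grip_width": opening from 0.0 (shut) to 1.0 (fully open).
Only numpy, scipy, OpenCV 4.12 (cv2) and the standard library are available. Lean on these libraries where they do the work, as an engineer would, in place of code of your own. Each camera call takes 0.05 s, during which the arm holds its last target. There are 200 camera calls.

## Task

Test the middle one of the three upright proximity sensors along the linear axis by hand: with the outside of the fingers push the carriage off it, all the way to its end stop at the motor end, without gripping anything. Then point down at the middle sensor, holding the fingertips about 10 mm above the centre of its face for at least two seconds without touching it, and finally draw the hand back at least 15 cm from it. Do not touch any sensor or hold the hand over either of the other two, and leave the loose things on the table undisturbed.

Things in the scene. Friction and masses are not known exactly. Their poses are not given: they have to be found in the camera images.
- axis: belt-driven linear axis fixed to the table: an aluminium profile 80 mm wide, 380 mm long, its top 80 mm above the table. Origin at table height under the middle of the rail; y runs along the rail, x across it, away from the robot, z up. It stands turned by up to 0.35 rad either way. The motor end is at +y in some starts, at -y in others.
- carriage_top (a point): centre of the flat top of the carriage, an aluminium block 100 mm along the rail, 100 mm across and 35 mm high, its underside 3 mm above the profile and its top 118 mm above the table. Its two end faces, 50 mm from this point along the rail, are plain and upright, and are where it is pushed. The motor is unpowered: it slides with about 3 N of friction and stays where it is left.
- flag (a point): middle of the top of the flag, the thin level steel plate on the carriage's side towards the robot that the sensors detect: 100 mm along the rail, from 50 to 92 mm off its centre line, 4 mm thick, top 96 mm above the table. It moves with the carriage and at the start covers the middle sensor.
- carriage (a joint): position of the carriage along the rail in m: 0 in the middle of its travel, growing along the axis's +y, rubber end stops at +0.12 and -0.12. It starts near the middle. Friction 3 N plus a drag of 8 N per m/s.
- motor: drive head at one end of the rail: a grey block 90 x 75 x 115 mm high with a square black upright motor on it (57 mm wide; its cap's top 211 mm above the table). Origin at table height under its centre, on the rail's centre line, 215 mm from the rail's middle. With the carriage against the stop at this end, carriage_top is 95 mm from it horizontally.
- tail: idler head at the other end of the rail: the same grey block without a motor, 121 mm high. Origin at table height under its centre.
- sensor_mid_face (a point): centre of the flat white sensing face, 85 mm above the table, of the MIDDLE sensor, the one to test. It stands 68 mm off the rail's centre line towards the robot, within 15 mm of the rail's middle. It detects things up to about 25 mm above its face; the fingers are best held shut for this.
- sensor_mid: the middle sensor: a proximity sensor like the other two: an upright threaded steel barrel 30 mm in diameter with a flat white sensing face on top, held by two nuts in a bracket on the robot's side of the rail (nuts 42 mm wide); origin at table height under its face.
- sensor_left_face (a point): centre of the face, 85 mm above the table, of the end sensor on the axis's +y side, alike in all but place. Not to be pointed at.
- sensor_right_face (a point): centre of the face, 85 mm above the table, of the end sensor on the axis's -y side, the same. Not to be pointed at.
- sensor_left: the body of the end sensor on the +y side; origin at table height under its face.
- sensor_right: the body of the end sensor on the -y side; origin at table height under its face.
- magnet_stand: bystander, loose: dark red magnetic base 50 x 60 x 55 mm with an upright steel rod, 170 mm high in all; origin under its centre.
- goniometer: bystander, loose: small goniometer head, round steel foot 60 mm in diameter, two aluminium slides and a brass top with a pin, 86 mm high; origin under its centre.
- jar: bystander, loose: amber glass jar 52 mm in diameter, 70 mm high; origin under its centre.
- wrench: bystander, loose: steel wrench about 150 mm long, lying flat beyond the rail; origin near its middle.
Things that resemble listed ones, but are neither listed nor needed, are in the scene too. Leave any orange or turquoise look-alike of the motor alone.

How it is judged:
By the outcome, as a careful person would: the job done as asked, in the order asked, and still so for the second after the job is handed in, with the robot touching nothing.
It also fails if it takes over 48 s, if anything falls off the work surface, if the arm or the gripper's body presses on something with over 40 N, if the wrist force passes 120 N, or if a joint passes its speed limit or range.

## Working session

There is one attempt and no reset: what is moved stays moved. The work goes in short steps, Python scripts to look and compute and a tool call to move; the robot and the scene stay as the last step left them, time stands still between calls to the robot, and variables do not carry over. Pictures are saved under pics/ and viewed, about 8 in all and at most 12, crops included, and the job is handed in when it is done.

Besides the shell and the picture viewer there is one more tool, called after "Emit:" in YAML: its name, and indented under it one key for each argument. move_arm: Moves the arm, as the interface text tells. Its arguments: {"type":"object","properties":{"rows":{"type":"array","items":{"type":"array","items":{"type":"array","items":{"type":"number"}}}},"squeeze":{"type":"number"}},"required":["rows"]}

```bash
mkdir -p pics; ls
cat > h.py <<'E'
import numpy as np, cv2
from rig import sense, eyes, ctrl
from scipy.spatial.transform import Rotation as R
def rot(q): return R.from_quat([q[1],q[2],q[3],q[0]]).as_matrix()
def K(c):
    f=210/np.tan(np.radians(c["vertical_fov"])/2); return f
def ray(c,u,v):
    f=K(c); d=np.array([(u-c["cx"])/f,(v-c["cy"])/f]); s=d.copy()
    for _ in range(20): s=d/(1+c["k1"]*(s@s))
    return rot(c["attitude"])@np.array([s[0],s[1],1.])
def onz(c,u,v,z):
    r=ray(c,u,v); p=np.array(c["xyz"]); return p+r*(z-p[2])/r[2]
def proj(c,P):
    p=rot(c["attitude"]).T@(np.array(P,float)-np.array(c["xyz"])); s=p[:2]/p[2]
    s=s*(1+c["k1"]*(s@s)); return s*K(c)+[c["cx"],c["cy"]]
E
python3 - <<'E'
from h import *
import pickle
for n in ("scene","top"):
    c=eyes.capture(n); pickle.dump(c,open(n+".pkl","wb"))
    cv2.imwrite(f"pics/{n}0.png",cv2.resize(c["color"],(784,588),interpolation=cv2.INTER_CUBIC))
    print(n,[(k,c[k]) for k in c if k!="color"])
print(sense())
E
```

```text
pics
scene [('vertical_fov', 54.394080462694035), ('cx', 281.69111043665725), ('cy', 209.00195196013664), ('k1', -0.03240597720116547), ('xyz', array([767.67854202, 434.63860147, 647.58201361])), ('attitude', array([-0.08412824,  0.2195996 ,  0.90567952, -0.35276487]))]
top [('vertical_fov', 55.588506673196704), ('cx', 282.56081758029234), ('cy', 208.03291265724155), ('k1', -0.053192618597502635), ('xyz', array([465.35583893, -23.6037135 , 866.9902319 ])), ('attitude', array([-0.05271903,  0.70611961, -0.70489687,  0.04166771]))]
{'time_s': 0.1, 'joints': array([ 1.10361170e+00,  3.13393375e-01,  1.49836880e+00,  2.72145448e-05,
        1.33102981e+00, -2.23373891e-01]), 'dq': array([-0.00085896, -0.00097909, -0.00230365, -0.00227302, -0.0012353 ,
        0.00042413]), 'tau': array([ 4.93867716e-03, -4.12898219e+01, -2.60142052e+01, -1.93963706e-05,
        3.05255162e-03,  5.36537027e-05]), 'eef_pos': array([126.6008978 , 509.22491285, 200.78978409]), 'ee_rot': array([ 2.43529626e-04,  7.87847778e-01,  6.15869725e-01, -5.48149737e-04]), 'force': array([ 0.04473426,  0.22198383, -0.72575435]), 'wrist_torque': array([ 0.00915897,  0.01117602, -0.04832021]), 'grip_width': 1.0013010122459154}
```

View pics/scene0.png

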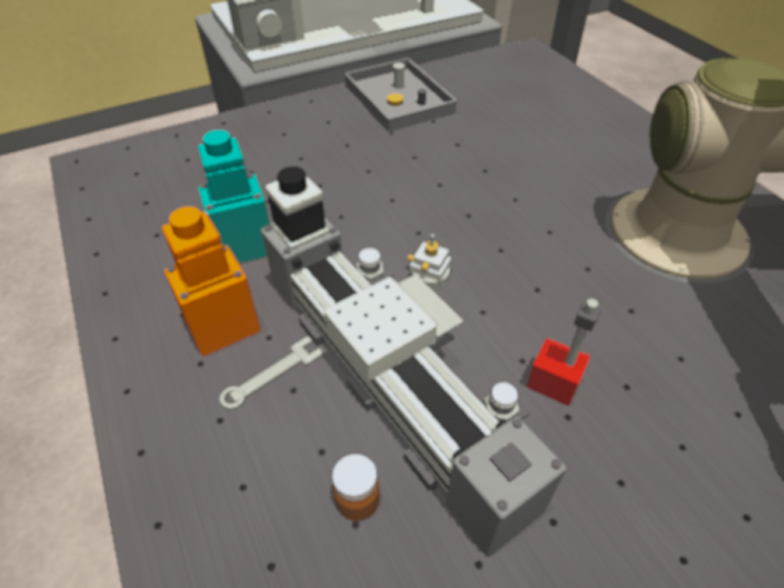

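View pics/top0.png

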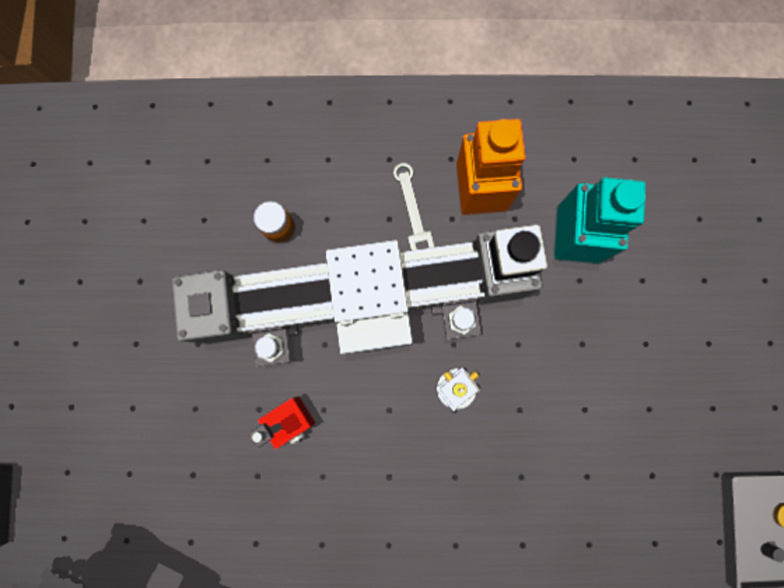

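The top view (784-px scale) shows the carriage at about (366,281), tail at (203,304), the real motor at (515,258) on the right (-y) end, end sensors at (268,347) and (462,318), and the flag at (375,335) over the middle sensor. The orange (490,165) and turquoise (602,218) blocks are look-alikes standing off the rail. The motor with the black cap on the rail itself fits the description. Next I'll measure.

Run:
```python
from h import *
import pickle
c=pickle.load(open("top.pkl","rb")); im=c["color"]; s=1.4
g=im.min(axis=2)
def comp(u,v,thr,r):
    u,v=u/s,v/s; m=np.zeros(g.shape,np.uint8); y0,y1,x0,x1=[int(t) for t in (v-r,v+r,u-r,u+r)]
    m[y0:y1,x0:x1]=(g[y0:y1,x0:x1]>thr)*255
    n,l,st,ce=cv2.connectedComponentsWithStats(m); k=l[int(v),int(u)]
    return (l==k).astype(np.uint8), st[k], ce[k]
# hand corners of carriage top, refined
pts=np.float32([[327,250],[400,241],[407,312],[333,323]])/s
ref=cv2.cornerSubPix(cv2.cvtColor(im,cv2.COLOR_BGR2GRAY),pts.reshape(-1,1,2).copy(),(4,4),(-1,-1),(3,30,.01)).reshape(-1,2)
print("ref",ref*s)
P=np.array([onz(c,*p,118)[:2] for p in ref]); print(P, "ctr",P.mean(0),"sides",[np.linalg.norm(P[i]-P[(i+1)%4]) for i in range(4)])
for nm,(u,v) in dict(L=(268,347),Rr=(462,318)).items():
    for t in (150,190,210):
        m,st,ce=comp(u,v,t,14); print(nm,t,st,ce*s,onz(c,*ce,85)[:2])
t=np.float32([[175,277],[229,272],[234,332],[180,340]])/s
print("tail",[onz(c,*p,121)[:2].round(1) for p in t], np.mean([onz(c,*p,121)[:2] for p in t],0))
print("motorcap",onz(c,523/s,246/s,211)[:2])
f=np.float32([[340,355],[411,344]])/s
print("flag",[onz(c,*p,96)[:2].round(1) for p in f])
print("gonio top",onz(c,459/s,390/s,86)[:2],"stand base",onz(c,287/s,421/s,55)[:2],"rod",onz(c,258/s,437/s,170)[:2], "jar",onz(c,270/s,217/s,70)[:2])
a=im[int(225/s):int(365/s),int(165/s):int(555/s)]
cv2.imwrite("pics/crop1.png",cv2.resize(a,None,fx=2.8,fy=2.8,interpolation=cv2.INTER_CUBIC))
```

```text
ref [[325.61087 249.59029]
 [396.6033  239.68439]
 [406.02606 311.33322]
 [333.85718 318.46936]]
[[623.65319241  84.52510889]
 [637.42428009 -12.93071585]
 [538.68891824 -25.88543519]
 [528.87710845  71.48696199]] ctr [582.1608748   29.29897996] sides [np.float64(98.42398403104393), np.float64(99.5816069014959), np.float64(97.8654961890249), np.float64(95.66869585010974)]
L 150 [182 238  20  21 242] [266.16198347 347.50661157] [490.52130538 170.51903208]
L 190 [183 239  13  19 185] [265.12216216 346.93513514] [491.31489594 172.01997272]
L 210 [183 239  13  19 166] [265.03855422 347.12409639] [491.04957872 172.13027875]
Rr 150 [321 218  19  21 275] [461.70981818 319.22036364] [ 530.87623191 -104.16629096]
Rr 190 [321 219  18  20 222] [461.67837838 318.64504505] [ 531.68607027 -104.13218409]
Rr 210 [324 219  14  16 162] [462.95925926 317.30740741] [ 533.57135069 -105.95426958]
tail [array([585.2, 291.5]), array([592. , 216.4]), array([510. , 206.1]), array([498.8, 279.9])] [546.49734072 248.45943509]
motorcap [ 608.37041152 -165.89488376]
flag [array([480.3,  65. ]), array([495.7, -32.8])]
gonio top [432.76674428 -99.18761351] stand base [386.40852369 144.65750601] rod [377.85135612 156.34531783] jar [683.12785806 175.10400421]
```

View pics/crop1.png

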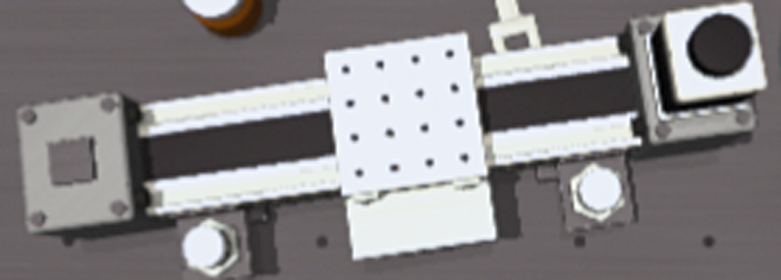

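Emit:
move_arm:
  rows:
    - [[0,0,-20,0,-1],[-12,40,-40,-0.4,-1],[-25,85,-40,-0.8,-1],[-38,130,-40,-1.2,-1],[-50,175,-40,-1.6,-1],[-62,220,-40,-2.0,-1],[-75,265,-40,-2.4,-1],[-88,310,-40,-2.8,-1],[-100,355,-40,-3.2,-1],[-115,400,-40,-3.74,-1],[-127,445,-40,-3.74,-1],[-137,480,-40,-3.74,-1]]

```text
time_s: 1.6
eef_pos: [560.7, 259.2, 240.2]
ee_rot: [-0.0, 0.653, 0.757, -0.001]
force: [-0.4, 0.5, 0.6]
grip_width: 0.002
```

Emit:
move_arm:
  rows:
    - [[-35,-4,0,0,-1],[-70,-8,0,0,-1],[-105,-11,0,0,-1],[-131,-14,0,0,-1],[-131,-14,25,0,-1],[-131,-14,50,0,-1],[-131,-14,75,0,-1],[-131,-14,100,0,-1],[-131,-14,120,0,-1],[-131,-14,132,0,-1],[-131,-14,137,0,-1],[-131,-14,137,0,-1]]

```text
time_s: 3.1
eef_pos: [565.9, 127.4, 103.6]
ee_rot: [-0.0, 0.653, 0.757, -0.001]
force: [0.3, -0.4, 0.5]
grip_width: 0.003
```

Run:
```python
from h import *
c=eyes.capture("top"); print(proj(c,[566,128,95]))
a=c["color"][150:270,110:400]
b=eyes.capture("scene")["color"][180:400,180:420]
a=cv2.resize(a,(600,248),interpolation=2); b=cv2.resize(b,(380,348),interpolation=2)
o=np.zeros((600,600,3),np.uint8); o[:248]=a; o[250:598,:380]=b
cv2.imwrite("pics/p2.png",o)
```

```text
[211.57555659 209.54791441]
```

View pics/p2.png

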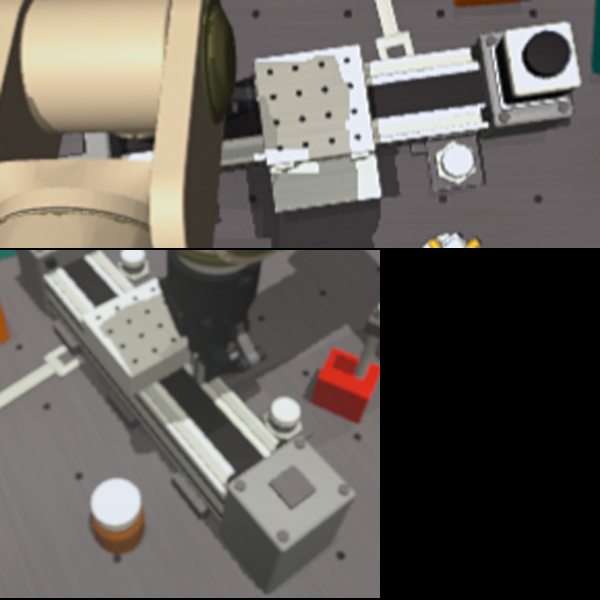

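The fingers stand over the rail at about (200,360) in the lower view, between the carriage and the tail, clear of both. I'll push toward the motor.

Emit:
move_arm:
  rows:
    - [[-10,0,0,0,-1],[-20,0,0,0,-1],[-30,0,0,0,-1],[-38,0,0,0,-1],[-46,0,0,0,-1],[-54,0,0,0,-1],[-62,0,0,0,-1],[-70,0,0,0,-1],[-78,0,0,0,-1],[-86,0,0,0,-1],[-94,0,0,0,-1],[-102,0,0,0,-1]]

```text
time_s: 4.7
eef_pos: [581.2, 26.0, 104.1]
ee_rot: [0.0, 0.653, 0.757, -0.001]
force: [-0.4, -0.1, 0.1]
grip_width: -0.0
```

Emit:
move_arm:
  rows:
    - [[-5,0,0,0,-1],[-10,0,0,0,-1],[-15,0,0,0,-1],[-20,0,0,0,-1],[-24,0,0,0,-1],[-26,0,0,0,-1]]

```text
time_s: 5.45
eef_pos: [585.0, 0.1, 104.2]
ee_rot: [0.0, 0.653, 0.757, -0.001]
force: [-0.2, -0.4, 0.4]
grip_width: -0.001
```

Run:
```python
from h import *
c=eyes.capture("top"); a=c["color"][150:270,110:400]
b=eyes.capture("scene")["color"][100:320,160:400]
o=np.zeros((600,600,3),np.uint8); o[:248]=cv2.resize(a,(600,248),interpolation=2); o[250:598,:380]=cv2.resize(b,(380,348),interpolation=2)
cv2.imwrite("pics/p3.png",o)
```

```text
(no output)
```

View pics/p3.png

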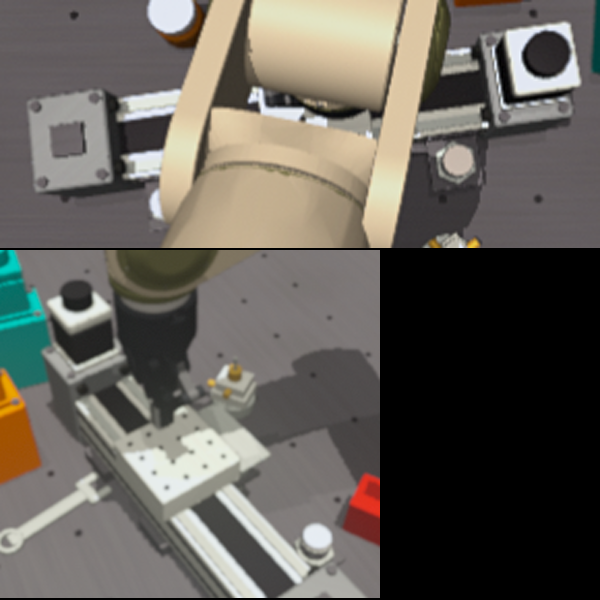

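Run:
```python
from h import *
import pickle
s=sense(); print(s["eef_pos"],s["force"],s["wrist_torque"],s["grip_width"],s["time_s"])
c=eyes.capture("scene")
for P in ([585,0,96],[585,0,122],[585,0,135]): print("p3",(proj(c,P)-[160,100])*1.583+[0,250])
for P in ([566,127.5,96],[566,127.5,122]): print("p2",(proj(c,P)-[180,180])*1.583+[0,250])
print("carriage corner",[ (proj(c,[x,y,118])-[160,100])*1.583+[0,250] for x,y in ((623.6,84.5),(637.4,-12.9),(538.7,-25.9),(528.9,71.5))])
a=c["color"][150:290,200:350]
cv2.imwrite("pics/p4.png",cv2.resize(a,(640,598),interpolation=2))
```

```text
[5.85015655e+02 1.42228065e-01 1.04192201e+02] [ 0.00897076  0.17652914 -1.09981819] [-0.03179022 -0.0027471  -0.00874644] -0.0024394108908109527 5.55
p3 [161.55244084 446.18715202]
p3 [160.64593373 430.70838216]
p3 [160.17440566 422.64878201]
p2 [200.91596945 398.29809241]
p2 [202.06377849 383.50053331]
carriage corner [array([162.01405434, 502.67777223]), array([111.9117821 , 441.84793046]), array([187.79479758, 404.11580075]), array([237.86877742, 459.91727392])]
```

View pics/p4.png

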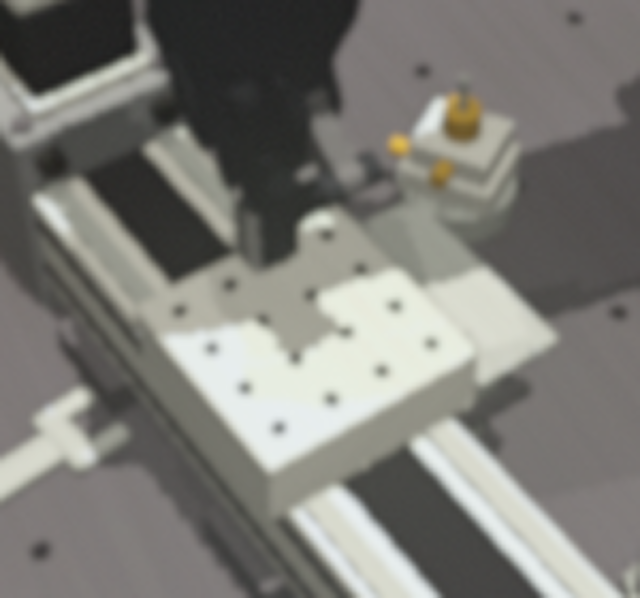

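The fingers have passed above the carriage without touching it. The tip at (265,268) in the crop sits over the carriage top, the carriage has not moved, and the force is about 0. So the tips are near z = 125, roughly 21 mm behind the TCP instead of 8 mm ahead. I'll back off, lower in steps and measure the tip height.

Emit:
move_arm:
  rows:
    - [[15,0,-4,0,-1],[40,0,-4,0,-1],[65,0,-4,0,-1],[90,0,-4,0,-1],[115,0,-4,0,-1],[128,0,0,0,-1],[128,0,6,0,-1],[128,0,11,0,-1],[128,0,15,0,-1],[128,0,15,0,-1]]

```text
time_s: 6.85
eef_pos: [566.2, 126.4, 88.6]
ee_rot: [0.0, 0.654, 0.757, -0.001]
force: [0.3, 0.2, 0.4]
grip_width: 0.002
```

Run:
```python
from h import *
s=sense(); print(s["eef_pos"],s["force"])
x,y,z=s["eef_pos"]
c=eyes.capture("scene"); w=eyes.capture("wrist")
print("wrist cam",w["xyz"],rot(w["attitude"])[:,2],proj(w,[x,y,z-8]),proj(w,[x,y,z+21]))
u,v=proj(c,[x,y,110]).astype(int); a=c["color"][v-45:v+45,u-45:u+45]; k=400/90
a=cv2.resize(a,(400,400),interpolation=2)
for h in (80,100,120): print(h,(proj(c,[x,y,h])-[u-45,v-45])*k)
b=cv2.resize(w["color"],(400,300),interpolation=3)
o=np.zeros((400,800,3),np.uint8); o[:,:400]=a; o[:300,400:]=b
cv2.imwrite("pics/p5.png",o)
```

```text
[566.15324741 126.40940802  88.6451168 ] [0.34429025 0.21391805 0.41189364]
wrist cam [495.0017713  115.75802333 262.23062413] [ 0.28194954  0.04023284 -0.9585853 ] [284.02636437 243.84925768] [284.06587407 264.60645484]
80 [200.3722973  247.53104718]
100 [202.7038185  216.91690278]
120 [205.14195213 184.86820141]
```

View pics/p5.png

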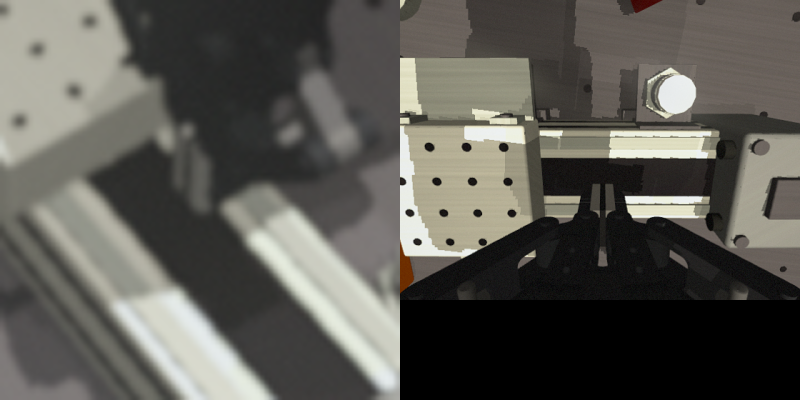

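Run:
```python
from h import *
s=sense(); p=s["eef_pos"]; M=rot(s["ee_rot"])
c=eyes.capture("scene"); w=eyes.capture("wrist")
u,v=proj(c,[p[0],p[1],110]).astype(int);k=400/90
for d in (-8,0,8,16,24):
  print(d,[((proj(c,p+M@[tx,11,-d])-[u-45,v-45])*k).round(0) for tx in (-12,-2,2,12)], [(proj(w,p+M@[tx,ty,-d])/1.4+[400,0]).round(1) for tx,ty in ((-8,-11),(8,-11),(0,11))])
```

```text
-8 [array([157., 239.]), array([173., 258.]), array([180., 265.]), array([197., 285.])] [array([593.2, 162. ]), array([612.5, 162. ]), array([602.9, 186.4])]
0 [array([157., 227.]), array([174., 246.]), array([180., 253.]), array([198., 273.])] [array([592.9, 165.3]), array([613. , 165.3]), array([602.9, 190.5])]
8 [array([158., 214.]), array([174., 233.]), array([181., 241.]), array([198., 261.])] [array([592.4, 168.8]), array([613.4, 168.8]), array([602.9, 194.9])]
16 [array([158., 202.]), array([175., 221.]), array([182., 229.]), array([199., 248.])] [array([592. , 172.6]), array([613.9, 172.6]), array([602.9, 199.8])]
24 [array([159., 189.]), array([176., 208.]), array([183., 216.]), array([200., 236.])] [array([591.5, 176.8]), array([614.5, 176.8]), array([603., 205.])]
```

Run:
```python
from h import *
from scipy.optimize import least_squares
s=sense(); p=s["eef_pos"]; M=rot(s["ee_rot"])
w=eyes.capture("wrist")
print("left sensor pred",proj(w,[491.2,172,85])/1.4+[400,0],"obs 676,95; carriage corners", [(proj(w,[x,y,118])/1.4+[400,0]).round() for x,y in ((623.6,84.5),(528.9,71.5))],"obs ~(538,258?),(540,127)")
a=w["color"][210:310,200:370]
a=cv2.convertScaleAbs(a,alpha=2.5,beta=10)
cv2.imwrite("pics/p6.png",cv2.resize(a,None,fx=4,fy=4,interpolation=2))
for d in (-8,10,20,30,40): print(d,[((proj(w,p+M@[tx,ty,-d])-[200,210])*4).round() for tx,ty in ((-7,-9),(7,-9),(-7,9),(7,9))])
```

```text
left sensor pred [678.02470197  91.35961426] obs 676,95; carriage corners [array([536., 255.]), array([526., 130.])] obs ~(538,258?),(540,127)
-8 [array([290.,  81.]), array([384.,  81.]), array([291., 192.]), array([383., 192.])]
10 [array([285., 125.]), array([389., 125.]), array([287., 246.]), array([387., 246.])]
20 [array([282., 153.]), array([392., 153.]), array([284., 280.]), array([390., 280.])]
30 [array([279., 185.]), array([396., 185.]), array([281., 318.]), array([394., 318.])]
40 [array([276., 221.]), array([400., 221.]), array([278., 362.]), array([398., 362.])]
```

View pics/p6.png

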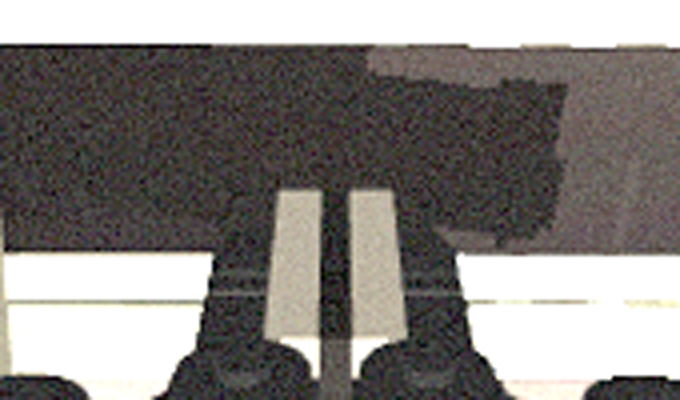

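The wrist crop shows light pad strips ending at row 188, which puts the visible tips about 30 mm behind the TCP. This matches the scene view. I'll lower 20 mm and check the force.

Emit:
move_arm:
  rows:
    - [[0,0,4,0,-1],[0,0,8,0,-1],[0,0,12,0,-1],[0,0,16,0,-1],[0,0,20,0,-1],[0,0,20,0,-1]]

```text
time_s: 7.85
eef_pos: [566.2, 126.8, 68.9]
ee_rot: [0.0, 0.653, 0.757, -0.001]
force: [-0.5, 0.2, -0.0]
grip_width: 0.002
```

Emit:
move_arm:
  rows:
    - [[-8,0,0,0,-1],[-16,0,0,0,-1],[-24,0,0,0,-1],[-32,0,0,0,-1],[-38,0,0,0,-1],[-44,0,0,0,-1],[-50,0,0,0,-1],[-56,0,0,0,-1]]

```text
time_s: 8.85
eef_pos: [574.3, 71.2, 68.9]
ee_rot: [0.0, 0.653, 0.757, -0.001]
force: [-1.9, 3.3, 0.1]
grip_width: -0.004
```

Run:
```python
from h import *
s=sense(); p=s["eef_pos"]; M=rot(s["ee_rot"]); print(p,s["force"])
c=eyes.capture("scene"); w=eyes.capture("wrist")
u,v=proj(c,[p[0],p[1],100]).astype(int)
a=c["color"][v-60:v+60,u-60:u+60]
b=cv2.convertScaleAbs(w["color"][150:310,200:360],alpha=1.8,beta=10)
o=np.hstack([cv2.resize(a,(400,400),interpolation=2),cv2.resize(b,(400,400),interpolation=2)])
cv2.imwrite("pics/p7.png",o); print(u,v)
for d in (20,30,40): print(d,[((proj(c,p+M@[tx,9,-d])-[u-60,v-60])/.3).round() for tx in (-7,7)],[((proj(w,p+M@[tx,-9,-d])-[200,150])*2.5+[400,0]).round() for tx in (-7,7)])
```

```text
[574.33253876  71.19413988  68.93503495] [-1.88614644  3.30466554  0.08755028]
286 249
20 [array([177., 213.]), array([194., 231.])] [array([580., 245.]), array([649., 245.])]
30 [array([177., 201.]), array([194., 219.])] [array([579., 265.]), array([651., 265.])]
40 [array([177., 189.]), array([194., 207.])] [array([577., 288.]), array([654., 288.])]
```

View pics/p7.png

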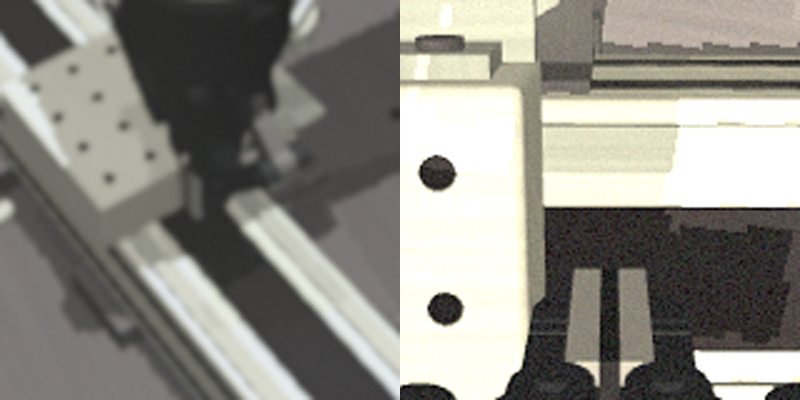

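Contact is made, with a force of about 3.8 N along the rail, as expected from the carriage friction. I'll carry on to the stop.

Emit:
move_arm:
  rows:
    - [[-6,0,0,0,-1],[-12,0,0,0,-1],[-18,0,0,0,-1],[-25,0,0,0,-1],[-32,0,0,0,-1],[-39,0,0,0,-1],[-46,0,0,0,-1],[-53,0,0,0,-1],[-60,0,0,0,-1],[-66,0,0,0,-1],[-71,0,0,0,-1],[-74,0,0,0,-1]]

```text
time_s: 10.45
eef_pos: [585.2, -3.0, 68.9]
ee_rot: [0.0, 0.654, 0.757, -0.001]
force: [-3.3, 2.3, -0.8]
grip_width: 0.005
```

Emit:
move_arm:
  rows:
    - [[-2,0,0,0,-1],[-4,0,0,0,-1],[-6,0,0,0,-1],[-7,0,0,0,-1]]

```text
time_s: 10.95
eef_pos: [586.2, -10.0, 68.9]
ee_rot: [0.0, 0.654, 0.757, -0.001]
force: [-2.6, 2.0, -0.5]
grip_width: -0.0
```

Emit:
move_arm:
  rows:
    - [[-2,0,0,0,-1],[-3,0,0,0,-1],[-4,0,0,0,-1]]

```text
time_s: 11.32
eef_pos: [586.6, -12.9, 68.9]
ee_rot: [-0.001, 0.654, 0.757, -0.0]
force: [-4.2, 11.1, 1.3]
grip_width: 0.002
```

Emit:
move_arm:
  rows:
    - [[-1,0,0,0,-1],[-2,0,0,0,-1],[-3,0,0,0,-1]]

```text
time_s: 11.7
eef_pos: [586.5, -12.8, 69.0]
ee_rot: [-0.003, 0.653, 0.757, 0.001]
force: [-4.0, 21.0, 3.0]
grip_width: 0.001
```

Run:
```python
from h import *
s=sense(); print(s["eef_pos"],s["force"],s["wrist_torque"])
c=eyes.capture("scene")
cv2.imwrite("pics/p8.png",cv2.resize(c["color"][110:270,190:400],None,fx=3.6,fy=3.6,interpolation=2))
```

```text
[586.52060765 -12.84333116  68.95440914] [-3.96252552 21.02311356  2.99717321] [ 3.22913756  0.73685168 -0.06499575]
```

View pics/p8.png

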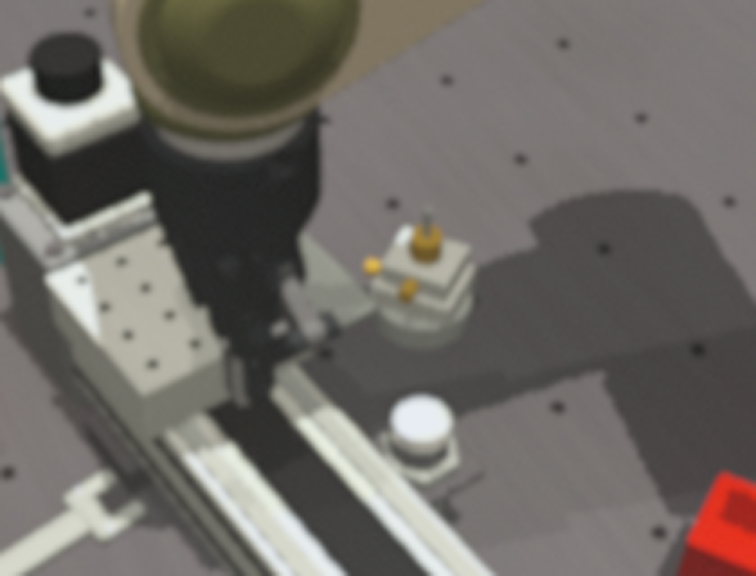

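The force rose from 3 to 11 to 21 N while the position stayed put, so the carriage is on its stop at the motor. The middle sensor is now uncovered at (421,420). I'll back off, rise and measure it.

Emit:
move_arm:
  rows:
    - [[4,0,0,0,-1],[10,0,0,0,-1],[18,0,0,0,-1],[25,0,0,0,-1],[25,0,-20,0,-1],[25,0,-40,0,-1],[25,0,-60,0,-1],[25,0,-80,0,-1],[25,0,-100,0,-1],[25,0,-100,0,-1]]

```text
time_s: 13.0
eef_pos: [583.8, 11.5, 170.3]
ee_rot: [-0.001, 0.653, 0.757, 0.002]
force: [0.3, 0.3, -0.7]
grip_width: -0.002
```

Run:
```python
from h import *
import pickle
s=sense(); p=s["eef_pos"]; print(p,s["force"])
C={n:eyes.capture(n) for n in ("scene","wrist","top")}; pickle.dump(C,open("C.pkl","wb"))
for n,guess in (("scene",[511,30,85]),("wrist",[511,30,85]),("scene",[491,172,85]),("wrist",[491,172,85]),("top",[511,30,85])):
    c=C[n]; u,v=proj(c,guess); r=35
    g=c["color"].min(axis=2); H,W=g.shape
    if not(0<u<W and 0<v<H): print(n,"out",u,v); continue
    x0,y0=max(0,int(u-r)),max(0,int(v-r)); sub=g[y0:y0+2*r,x0:x0+2*r]
    for t in (185,210):
        k,l,st,ce=cv2.connectedComponentsWithStats((sub>t).astype(np.uint8))
        for i in range(1,k):
            if 60<st[i,4]<2500: print(n,t,"guess",(u.round(),v.round()),"c",(ce[i]+[x0,y0]).round(1),"wh",st[i,2:4],"->",onz(c,*(ce[i]+[x0,y0]),85)[:2].round(1))
```

```text
[583.81805227  11.45828741 170.29880326] [ 0.34017847  0.34997956 -0.74971139]
scene 185 guess (np.float64(306.0), np.float64(225.0)) c [306.7 226.4] wh [16 12] -> [512.6  33.5]
scene 185 guess (np.float64(306.0), np.float64(225.0)) c [293.4 242.5] wh [42 34] -> [551.   54.7]
scene 210 guess (np.float64(306.0), np.float64(225.0)) c [306.7 226.2] wh [15 11] -> [512.3  33.1]
scene 210 guess (np.float64(306.0), np.float64(225.0)) c [289.5 243.7] wh [30 31] -> [558.4  53.7]
wrist 185 guess (np.float64(321.0), np.float64(124.0)) c [322.6 126.9] wh [36 50] -> [512.9  31.7]
wrist 210 guess (np.float64(321.0), np.float64(124.0)) c [322.8 127.5] wh [36 37] -> [513.3  31.9]
scene 185 guess (np.float64(361.0), np.float64(280.0)) c [338.4 291.1] wh [30 42] -> [533.9 172.6]
scene 185 guess (np.float64(361.0), np.float64(280.0)) c [360.1 280.7] wh [18 16] -> [492.5 172.5]
scene 210 guess (np.float64(361.0), np.float64(280.0)) c [340.2 287.5] wh [29 34] -> [527.8 168.5]
scene 210 guess (np.float64(361.0), np.float64(280.0)) c [360.2 280.6] wh [17 14] -> [492.4 172.4]
scene 210 guess (np.float64(361.0), np.float64(280.0)) c [336.9 295.5] wh [25 30] -> [540.4 178.3]
wrist 185 guess (np.float64(506.0), np.float64(125.0)) c [489.  106.3] wh [17  7] -> [479.5 154.1]
wrist 185 guess (np.float64(506.0), np.float64(125.0)) c [504.6 128.3] wh [36 38] -> [493.3 171.3]
wrist 210 guess (np.float64(506.0), np.float64(125.0)) c [504.5 128.3] wh [36 38] -> [493.3 171.3]
top 185 guess (np.float64(261.0), np.float64(238.0)) c [265.  214.6] wh [25 10] -> [557.3  23.5]
top 185 guess (np.float64(261.0), np.float64(238.0)) c [287.3 243.5] wh [17 12] -> [500.4 -20.6]
top 210 guess (np.float64(261.0), np.float64(238.0)) c [264.4 213.5] wh [24  5] -> [559.5  24.8]
```

Emit:
move_arm:
  rows:
    - [[10,-22,0,0,-1],[20,-45,0,0,-1],[31,-67,0,0,-1],[31,-67,20,0,-1],[31,-67,40,0,-1],[31,-67,60,0,-1],[31,-67,75,0,-1],[31,-67,85,0,-1],[31,-67,91,0,-1],[31,-67,91,0,-1]]

```text
time_s: 14.4
eef_pos: [511.5, 32.9, 77.4]
ee_rot: [-0.003, 0.653, 0.757, 0.001]
force: [0.4, 0.0, 0.5]
grip_width: 0.001
```

Run:
```python
from h import *
import pickle
s=sense(); p=s["eef_pos"]; M=rot(s["ee_rot"]); print(p,s["force"],s["ee_rot"])
c=eyes.capture("scene"); w=eyes.capture("wrist"); pickle.dump((c,w,p,M),open("D.pkl","wb"))
u,v=proj(c,[p[0],p[1],100]).astype(int)
a=c["color"][v-30:v+30,u-20:u+20]
b=cv2.convertScaleAbs(w["color"][190:310,203:363],alpha=1.6,beta=10)
o=np.hstack([cv2.resize(a,(400,600),interpolation=2),cv2.resize(b,(400,300),interpolation=2).repeat(1,0)if 0 else np.vstack([cv2.resize(b,(400,300),interpolation=2),np.zeros((300,400,3),np.uint8)])])
cv2.imwrite("pics/p9.png",o); print(u,v)
for h in (7,9,11):
 for d in (20,30,40): print(h,d,[((proj(c,p+M@[tx,h,-d])-[u-20,v-30])*10).round() for tx in (-7,7)],[((proj(w,p+M@[tx,-h,-d])-[203,190])*2.5+[400,0]).round() for tx in (-7,7)])
print("face",(proj(c,[513,32.5,85])-[u-20,v-30])*10)
```

```text
[511.53804106  32.94516456  77.35039491] [0.44554538 0.02848557 0.46334893] [-3.47966634e-03  6.53419342e-01  7.56987831e-01  6.92648423e-04]
307 220
7 20 [array([147., 309.]), array([196., 357.])] [array([569., 153.]), array([638., 153.])]
7 30 [array([149., 271.]), array([198., 320.])] [array([567., 173.]), array([640., 173.])]
7 40 [array([151., 233.]), array([200., 282.])] [array([565., 196.]), array([642., 196.])]
9 20 [array([139., 314.]), array([187., 362.])] [array([569., 144.]), array([638., 144.])]
9 30 [array([140., 276.]), array([189., 325.])] [array([567., 164.]), array([640., 164.])]
9 40 [array([141., 238.]), array([191., 287.])] [array([565., 186.]), array([642., 186.])]
11 20 [array([130., 319.]), array([178., 367.])] [array([569., 135.]), array([638., 135.])]
11 30 [array([131., 281.]), array([180., 330.])] [array([567., 154.]), array([640., 154.])]
11 40 [array([132., 243.]), array([182., 292.])] [array([565., 176.]), array([643., 176.])]
face [192.15975421 361.32191856]
```

View pics/p9.png

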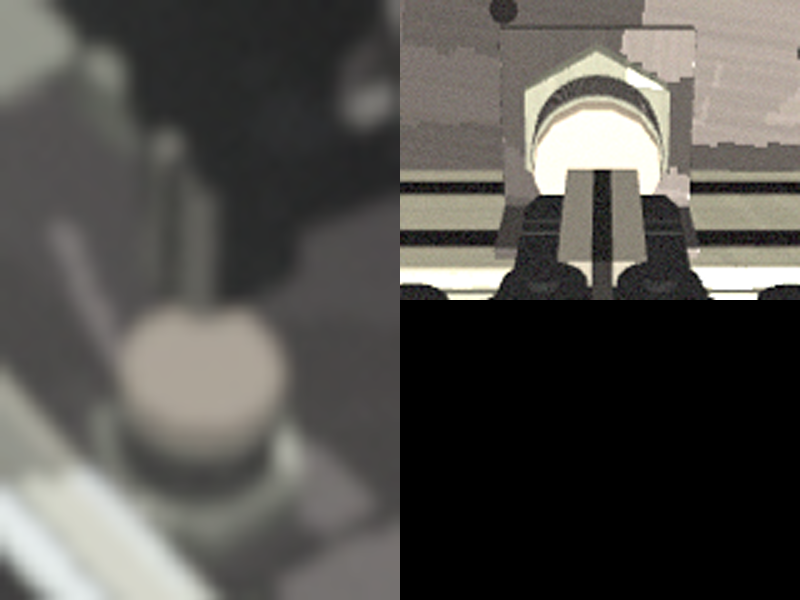

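The left view shows the fingertips centred over the middle sensor's face, which is at (200,370). The two views together put the tips about 32.5 mm behind the TCP, so they are about 25 mm above the face now. I'll lower 15 mm and hold.

Emit:
move_arm:
  rows:
    - [[0,1,4,0,-1],[0,1,8,0,-1],[0,1,11,0,-1],[0,1,13,0,-1],[0,1,15,0,-1],[0,1,15,0,-1]]

```text
time_s: 15.25
eef_pos: [512.7, 33.1, 62.8]
ee_rot: [-0.003, 0.653, 0.757, 0.001]
force: [0.0, 0.2, 0.2]
grip_width: -0.005
```

Run:
```python
from h import *
s=sense(); p=s["eef_pos"]; M=rot(s["ee_rot"]); print(p,s["force"])
c=eyes.capture("scene"); w=eyes.capture("wrist")
u,v=proj(c,[513,32.5,95]).astype(int)
a=c["color"][v-30:v+30,u-20:u+20]
b=cv2.convertScaleAbs(w["color"][190:310,203:363],alpha=1.6,beta=10)
o=np.zeros((600,800,3),np.uint8); o[:,:400]=cv2.resize(a,(400,600),interpolation=2); o[:300,400:]=cv2.resize(b,(400,300),interpolation=2)
cv2.imwrite("pics/p10.png",o)
f=lambda P:((proj(c,P)-[u-20,v-30])*10).round()
print("face c",f([513,32.5,85]))
for h in (7,9):
  for z in (85,90,95,100): print(h,z,[f([*(p+M@[tx,h,0])[:2],z]) for tx in (-7,7)])
```

```text
[512.69686817  33.11849718  62.7624281 ] [0.00281908 0.15838563 0.18561989]
face c [202. 341.]
7 85 [array([151., 336.]), array([198., 385.])]
7 90 [array([152., 318.]), array([200., 367.])]
7 95 [array([153., 300.]), array([201., 349.])]
7 100 [array([153., 282.]), array([202., 331.])]
9 85 [array([142., 341.]), array([190., 390.])]
9 90 [array([143., 323.]), array([191., 372.])]
9 95 [array([144., 305.]), array([192., 354.])]
9 100 [array([145., 287.]), array([193., 336.])]
```

View pics/p10.png

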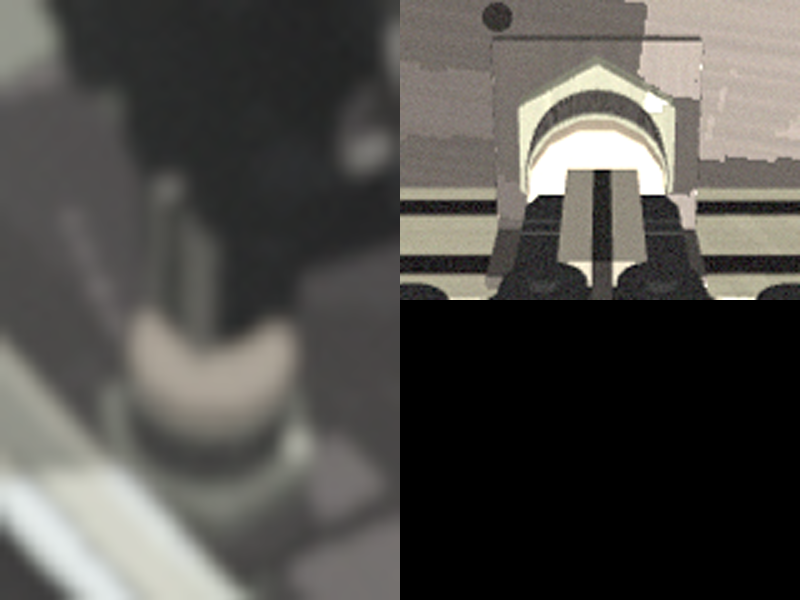

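The tip silhouette's lowest corner is at (205,352), overlapping the face, which puts the tips at z of about 93–95. The force is about 0, so they aren't touching. I'll raise 1 mm and hold for 3 s.

Emit:
move_arm:
  rows:
    - [[0,0,-1,0,-1],[0,0,-1,0,-1],[0,0,-1,0,-1],[0,0,-1,0,-1],[0,0,-1,0,-1],[0,0,-1,0,-1],[0,0,-1,0,-1],[0,0,-1,0,-1],[0,0,-1,0,-1],[0,0,-1,0,-1],[0,0,-1,0,-1],[0,0,-1,0,-1]]

```text
time_s: 16.85
eef_pos: [512.8, 33.1, 63.9]
ee_rot: [-0.003, 0.653, 0.757, 0.001]
force: [1.1, -0.6, -0.1]
grip_width: 0.001
```

Emit:
move_arm:
  rows:
    - [[0,0,0,0,-1],[0,0,0,0,-1],[0,0,0,0,-1],[0,0,0,0,-1],[0,0,0,0,-1],[0,0,0,0,-1],[0,0,0,0,-1],[0,0,0,0,-1],[0,0,0,0,-1],[0,0,0,0,-1],[0,0,0,0,-1],[0,0,0,0,-1]]

```text
time_s: 18.35
eef_pos: [512.8, 33.1, 63.9]
ee_rot: [-0.003, 0.653, 0.757, 0.001]
force: [0.1, 0.1, -0.7]
grip_width: -0.0
```

Emit:
move_arm:
  rows:
    - [[0,0,-8,0,-1],[0,0,-25,0,-1],[0,0,-50,0,-1],[0,0,-75,0,-1],[0,0,-100,0,-1],[0,0,-125,0,-1],[0,0,-150,0,-1],[0,0,-175,0,-1],[0,0,-200,0,-1],[0,0,-220,0,-1],[0,0,-230,0,-1],[0,0,-230,0,-1]]

```text
time_s: 19.85
eef_pos: [513.6, 31.9, 294.3]
ee_rot: [-0.003, 0.653, 0.757, 0.001]
force: [0.3, -1.2, 0.1]
grip_width: 0.001
```

Emit:
move_arm:
  rows:
    - [[0,-15,0,0,-1],[0,-35,0,0,-1],[0,-55,0,0,-1],[0,-75,0,0,-1],[0,-90,0,0,-1],[0,-100,0,0,-1],[0,-100,0,0,-1],[0,-100,0,0,-1]]

```text
time_s: 20.85
eef_pos: [415.0, 17.2, 294.3]
ee_rot: [-0.003, 0.653, 0.757, 0.001]
force: [0.2, -0.6, -0.3]
grip_width: -0.0
```

Run:
```python
from h import *
import pickle
s=sense(); print(s["time_s"],s["eef_pos"],s["force"])
c=eyes.capture("top"); cv2.imwrite("pics/p11.png",c["color"])
c0=pickle.load(open("top.pkl","rb")); d=cv2.absdiff(c["color"],c0["color"]).max(axis=2)
for n,P in dict(gonio=[433,-99,86],stand=[386,145,55],jar=[683,175,70]).items():
    u,v=proj(c,P).astype(int); print(n,np.percentile(d[v-12:v+12,u-12:u+12],[50,90]))
print("wrench",np.percentile(d[115:178,275:310],[50,90]))
# carriage on motor stop: predicted top corners vs white mask
o=np.array([579.5,43]); y=np.array([-.1475,.989]); x=np.array([.989,.1475])
g=c["color"].min(axis=2)
row=[g[tuple(proj(c,[*(o+y*t),118])[::-1].astype(int))] for t in range(-185,-40,5)]; print(row)
```

```text
20.85 [414.99287932  17.23707095 294.31471699] [ 0.23824853 -0.61770476 -0.27163524]
gonio [77. 93.]
stand [145. 163.]
jar [ 9. 13.]
wrench [ 8.  25.6]
[np.uint8(119), np.uint8(165), np.uint8(56), np.uint8(34), np.uint8(228), np.uint8(226), np.uint8(225), np.uint8(225), np.uint8(225), np.uint8(226), np.uint8(226), np.uint8(225), np.uint8(225), np.uint8(226), np.uint8(226), np.uint8(226), np.uint8(226), np.uint8(226), np.uint8(226), np.uint8(226), np.uint8(225), np.uint8(226), np.uint8(226), np.uint8(224), np.uint8(47), np.uint8(48), np.uint8(48), np.uint8(48), np.uint8(48)]
```

Run:
```python
from h import *
import pickle
c0=pickle.load(open("scene.pkl","rb"))["color"]; c=eyes.capture("scene")["color"]
def red(i): h=cv2.cvtColor(i,cv2.COLOR_BGR2HSV); return cv2.moments(cv2.inRange(h,(0,180,60),(5,255,255)))
def brass(i): h=cv2.cvtColor(i[160:210,285:330],cv2.COLOR_BGR2HSV); return cv2.moments(cv2.inRange(h,(12,120,40),(28,255,255)))
for f in (red,brass):
    for i in (c0,c): m=f(i); print(f.__name__,m["m00"]/255,m["m10"]/m["m00"],m["m01"]/m["m00"])
```

```text
red 880.0 399.51363636363635 263.3772727272727
red 857.0 399.6207701283547 262.8378063010502
brass 81.0 20.061728395061728 20.444444444444443
brass 72.0 20.13888888888889 20.680555555555557
```

The bystanders have not moved: their centroids match to within about 0.5 px, and the rest is shading. Handing in.

```bash
python3 -c "
from rig import ctrl; print(ctrl.finish_job())"
```

```text
the job is handed in; nothing more can be done
None
```

The job is done and handed in, at about 21 s on the robot's clock, well under the 48 s limit.

- **Push:** I pushed the carriage with the outside of the shut fingers to the stop at the motor end (-y). The force rose from about 3 N to 21 N with no further movement. The top view puts the carriage at about -0.118 to -0.12 m.
- **Pointing:** I held the fingertips over the centre of the middle sensor for about 3 s. The force stayed at noise level, so nothing was touched.
- **Withdrawal:** I then drew the hand back about 23 cm up and 10 cm towards the robot.

**What disagreed:**
- **Fingertip position:** The first push passed over the carriage without touching it, because the fingertips sit about 30 mm behind the reported TCP, not 8 mm ahead. I lowered the hand and went by the pictures from then on.
- **Hover height:** It is therefore a two-view estimate, about 10 mm give or take 3.
- **Final check on the loose things:** In the top view the magnet stand and goniometer areas differed from the start, probably because of the arm and its shadow. In the scene view both were within about 0.5 px of where they began. The jar and wrench looked unchanged.
- **Last picture:** It could not be viewed because the 12-picture limit was reached, so I made the last checks from pixel values.

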